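# Sort the bench, then tip the cap tray to its pouring corner and hold it

### The job

Tidy the two stray pieces first: put the loose tin cap into the tray with the other two, and the square steel offcut into the open scrap tin, leaving the tray flat on the bench. Then lift the tray by its wooden grip, well clear of the bench, and tip it so that all three caps slide together into the corner with the pouring lip. Finish while still holding the tray up, tilted and still, with the caps in that corner; leave everything else on the bench as it is.

Things in the scene. Friction and masses are not known exactly. Their poses are not given: they have to be found in the camera images.
- tray: loose open tray of bright tin sheet, 180 (x) x 140 (y) mm outside, walls 36 mm high, sheet 3 mm thick, about 0.24 kg. Origin: centre of the underside, z up. A wooden grip stands outside the middle of its -x wall; two caps stand loose in it, away from the lip. Caps start to slide on its floor at 12 to 17 degrees of tilt
- grip (a point): on the tray: middle of the wooden grip where it is best held, at tray (-98, 0, 78) mm. The grip is an upright block 16 mm thick along tray x, 56 mm wide along tray y, its top 95 mm above the tray's underside; the part above the rim (36 mm) is free on both sides. Its axes are the tray's
- pour_corner (a point): on the tray: the inside of its +x +y corner, 12 mm above the underside (9 mm above the inner floor), at tray (87, 67, 12) mm. Only this corner has a pouring lip: a tin plate 30 mm square with turned-up sides, at rim height, sticking out diagonally by about 28 mm
- cap_a: a pressed tin cap standing mouth down, closed top, 30 mm in diameter, 18 mm tall, about 18 g; origin: the middle of the cap, 9 mm above its foot; its axis is z. Starts in the tray
- cap_b: a pressed tin cap standing mouth down, closed top, 30 mm in diameter, 18 mm tall, about 18 g; origin: the middle of the cap, 9 mm above its foot; its axis is z. Starts in the tray
- cap_loose: a pressed tin cap standing mouth down, closed top, 30 mm in diameter, 18 mm tall, about 18 g; origin: the middle of the cap, 9 mm above its foot; its axis is z. The same kind of cap as the others; starts alone on the bench
- offcut: a loose offcut of square steel bar, 40 mm long (x), 18 mm wide (y) and 18 mm high, about 0.1 kg, lying on the bench. Origin: centre of its underside
- scrap_tin: open dark sheet-steel tin fixed to the bench, 140 (x) x 120 (y) x 50 mm high, walls and floor 3 mm, empty. Origin: centre of its underside
- mallet: bystander: wooden mallet lying on the bench, 280 mm long along x, handle 24 mm thick, head 50 x 100 x 56 mm at +x. Origin near mid length, at bench height
- water_bottle: bystander: standing clear water bottle, 66 mm in diameter, 190 mm tall. Origin: centre of its foot
- mug: bystander: standing steel cup, 76 mm in diameter, 80 mm tall. Origin: centre of its foot
- lantern_crown: bystander: bright tin lantern top, stepped cone 90 mm in diameter, 70 mm tall. Origin: centre of its foot
- big_ring: bystander: thin steel ring lying flat, 68 mm in diameter, 22 mm tall. Origin: centre of its underside
- punch: bystander: square steel punch bar lying on the bench, 120 (x) x 12 x 12 mm. Origin: centre of its underside

How it is judged:
By the outcome, as a careful person would: the job done as asked, in the order asked, and still so for the second after the job is handed in, while the arm keeps its last pose, push and grip.
It also fails if it takes over 64 s, if anything falls off the work surface, if the arm or the gripper's body presses on something with over 40 N, if the wrist force passes 120 N, or if a joint passes its speed limit or range.

### The arm

A 6-joint arm with a two-finger parallel gripper is mounted at the origin on the work surface. World frame = base frame: x ahead of the robot, y to its left, z up, the work surface at z = 0. Lengths are in m, angles in rad, forces in N, time in s.
With the tool pointing down it reaches from about 0.4 to 0.825 m from the base axis. Payload 7 kg.
Tool frame: the origin (TCP) lies on the mounting face of the last link; the fingertips stand 178 mm ahead of it and the grasp point (between the pads) lies 159 mm ahead of it; z points along the fingers, y is the direction in which the jaws open and shut (so a half turn about z gives the same grasp; the last joint's range is limited). The gripper opens to 88 mm and grips with 3 to 60 N. Pads are 19 mm wide; open, the fingers measure 130 mm over their backs; the gripper's body (78 mm by 193 mm) begins 47 mm behind the grasp point.
Start: joints at [-0.904, 0.359, 0.012, 0, -1.224, -0.288], TCP at [0.25, -0.627, 0.405] pointing down, gripper open.
Joint ranges: [-3.07, 3.07], [-1.43, 2.12], [-1.02, 1.25], [-3.03, 1.67], [-3.05, -0], [-3.03, 3.03]. Speed limits (rad/s): [2.39, 2.39, 3.01, 3.14, 3.14, 3.14].

### API

Orientations are given as [roll, pitch, yaw] about the fixed x, y, z axes, in that order (R = Rz(yaw) Ry(pitch) Rx(roll)).
In Python, from station import * gives the robot as it stands.
- The arm moves only by the tool arm_command, never from a script. Its argument "targets" is a list of rows, each a list of 3 entries, a list of its own where there are three numbers: the turn, a rotation vector about the world's x, y, z in rad, then the shift along the world's x, y, z in mm, then the closure, from 0 (fully open) to 1 (shut). In form: [[[wx, wy, wz], [tx, ty, tz], fingers], ...]. A call has 1 to 8 rows; each row shifts and turns the commanded pose from where the row before left it; what a row does not reach is not made up. A row lasts 1/10 s, in which the tool goes at most 50 mm and 8.59 degrees, less where a joint would pass 70% of its speed; a pose out of reach is approached as far as the arm can. A call with a gripper value outside its range is refused whole. The fingers move at their own pace and stop on an object; "squeeze" is the grip in N (left out, the last holds). Time passes only in rows, so rows that do not move let the fingers close. It gives the time, the measured TCP pose, the force and the opening at its end, in the units of the state.
- get_state(): the state, without advancing time (a new reading comes with each control period).
- grab_frame(name): name is "side" or "top"; returns (picture, depth): 480x640x3 uint8, red, green, blue; 480x640 float32, m along the optical axis (not along the pixel's ray), 0 where there is no reading.
- camera_params(name): a dict with "mtx" (3x3 intrinsics, pixels), "eye" and "orientation" of the camera in the world. Camera axes: x right, y down, z forward; pixel columns grow to the right and rows downward; lengths in m; the calibration is good to about 2 mm. A picture is of the moment at which its call begins. camera_params takes no time and is no camera call.
- job_done(): hands the job in, once; it reports no verdict.
The state is a dict: "t": time; "q": joint angles; "qd": joint speeds; "joint_efforts": joint torques, N m; "eef_pos": TCP position; "ee_rot": TCP orientation; "force": force on the tool from outside, world axes, zero at the start; "moment": the same for the moment, N m; "width": finger opening in m.
Only numpy, scipy, OpenCV 4.12 (cv2) and the standard library are available. Lean on these libraries where they do the work, as an engineer would, in place of code of your own. Each camera call takes 0.05 s, during which the arm holds its last target.

## Working session

There is one attempt and no reset: what is moved stays moved. The work goes in short steps, Python scripts to look and compute and a tool call to move; the robot and the scene stay as the last step left them, time stands still between calls to the robot, and variables do not carry over. Pictures are saved under pics/ and viewed, and the job is handed in when it is done.

Besides the shell and the picture viewer there is one more tool, called after "Request:" as name(argument=value, ...), one argument or row to a line, values as JSON. arm_command: Moves the arm, as the interface text tells. Its arguments: {"type":"object","properties":{"targets":{"type":"array"},"squeeze":{"type":"number"}},"required":["targets"]}

```bash
ls; mkdir -p pics; python3 - <<'E'
from station import *
import cv2,numpy as np
for n in("side","top"):
    p,d=grab_frame(n); cv2.imwrite(f"pics/{n}0.png",p[...,::-1]); np.save(f"pics/{n}0.npy",d)
    c=camera_params(n); print(n,c)
s=get_state(); print(s)
E
```

```text
pics
side {'mtx': array([[623.59366864,   0.        , 309.41054393],
       [  0.        , 623.59366864, 246.93841923],
       [  0.        ,   0.        ,   1.        ]]), 'eye': array([-0.09675002,  0.99937381,  1.19794016]), 'orientation': array([-2.30951833e+00, -1.68305037e-03, -2.58339313e+00])}
top {'mtx': array([[432.97416942,   0.        , 315.40723058],
       [  0.        , 432.97416942, 238.39587895],
       [  0.        ,   0.        ,   1.        ]]), 'eye': array([ 0.35897535, -0.04469584,  1.02860248]), 'orientation': array([-2.97438747, -0.00479231, -1.55416457])}
{'t': 0.1, 'q': array([-9.03885928e-01,  3.59350938e-01,  1.11740476e-02, -2.91013337e-04,
       -1.22411413e+00, -2.88100111e-01]), 'qd': array([ 0.00017296, -0.00216278,  0.00376172,  0.00030851,  0.00066023,
       -0.00055217]), 'joint_efforts': array([-1.61977496e-03, -5.84163773e+01,  2.93752098e+01,  7.01556042e+00,
        1.02057066e-02, -5.85200632e-05]), 'eef_pos': array([ 0.24956467, -0.62699901,  0.40380652]), 'ee_rot': array([ 3.14008182e+00, -1.62415863e-04, -2.76288133e+00]), 'force': array([-0.16695174, -0.17959373, -0.001299  ]), 'moment': array([-0.02574968, -0.00526456,  0.05262781]), 'width': 0.08771929556993396}
```

View pics/top0.png

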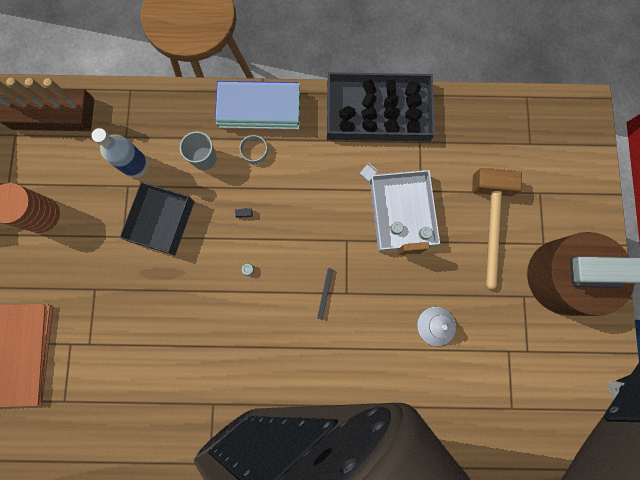

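View pics/side0.png

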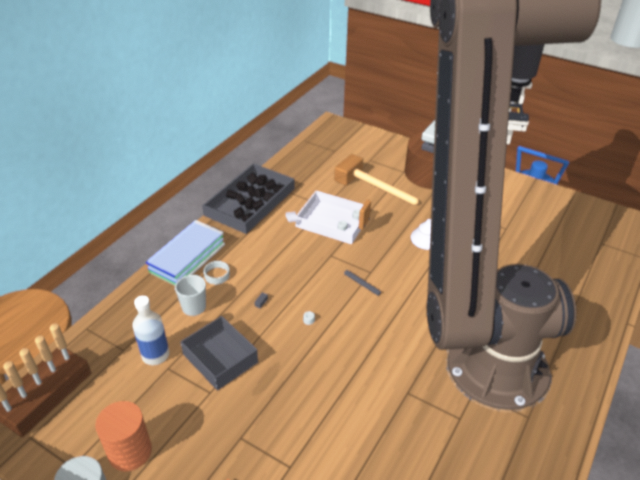

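The top view has world +x up and +y left. The tray is at about (405,210), with its lip at (370,172), grip at (413,248), and caps at (397,228) and (426,233). The loose cap is at (248,270), the offcut at (244,213) and the scrap tin at (158,218). Next I'll measure these from depth.

```bash
cat > h.py <<'E'
import numpy as np,cv2
from scipy.spatial.transform import Rotation as R
from station import *
def cam(n):
    c=camera_params(n); return c["mtx"],np.array(c["eye"]),R.from_euler('xyz',c["orientation"]).as_matrix()
def cloud(n,d):
    K,e,Rm=cam(n); v,u=np.mgrid[0:480,0:640]
    P=np.stack([(u-K[0,2])/K[0,0]*d,(v-K[1,2])/K[1,1]*d,d],-1)
    return P@Rm.T+e
def onz(n,u,v,z):
    K,e,Rm=cam(n); r=Rm@np.array([(u-K[0,2])/K[0,0],(v-K[1,2])/K[1,1],1]); return e+r*(z-e[2])/r[2]
def rect(P,m):
    pts=(P[m][:,:2]*1000).astype(np.float32); return cv2.minAreaRect(pts),m.sum()
def tool():
    s=get_state(); M=R.from_euler('xyz',s["ee_rot"]).as_matrix(); g=s["eef_pos"]+M[:,2]*.159
    return s,M,g
E
python3 - <<'E'
from h import *
np.set_printoptions(precision=4,suppress=True)
d=np.load("pics/top0.npy");P=cloud("top",d)
im=cv2.imread("pics/top0.png")
v,u=np.mgrid[0:480,0:640]
print("bench",P[300,200],P[300,380], P[130,150])
def box(u0,v0,u1,v1,z0,z1):
    return (u>=u0)&(u<=u1)&(v>=v0)&(v<=v1)&(P[...,2]>z0)&(P[...,2]<z1)
for n,b in dict(loose=(235,255,262,285,.012,.03),off=(228,202,260,224,.012,.03),tin=(112,175,205,262,.042,.06),trayrim=(360,165,445,250,.03,.042),grip=(390,235,440,262,.08,.11),capA=(385,220,408,238,.016,.028),capB=(418,225,436,241,.016,.028),ring=(235,130,272,168,.015,.03),mug=(175,125,220,175,.07,.09),punch=(310,260,340,325,.008,.02),crown=(410,300,465,355,.005,.09),bottle=(90,120,150,185,.1,.2),mallet=(470,165,525,295,.01,.08)).items():
    m=box(*b); r,k=rect(P,m); print(n,k,np.round(r[0],1),np.round(r[1],1),round(r[2],1),"zmed",np.median(P[m][:,2]),"mean",P[m].mean(0))
up=cv2.resize(im[160:265,355:450],None,fx=6,fy=5.7,interpolation=cv2.INTER_CUBIC);cv2.imwrite("pics/tr.png",up)
E
```

```text
bench [ 0.3811  0.2222 -0.0009] [ 0.3883 -0.2017 -0.0028] [ 0.8014  0.3731 -0.    ]
loose 111 [455.6 113.7] [26.1 26.3] 1.5 zmed 0.016123610448594894 mean [0.4549 0.1124 0.0164]
off 127 [590.9 127.4] [18.5 39. ] 4.0 zmed 0.01697386272816548 mean [0.5905 0.1275 0.017 ]
tin 433 [569.7 327.1] [122.3 140.5] 74.1 zmed 0.048032992427513244 mean [0.5712 0.3278 0.0477]
trayrim 574 [ 611.2 -245. ] [212.  165.6] 8.2 zmed 0.034652147199219996 mean [ 0.6339 -0.2324  0.0347]
grip 205 [ 503.7 -266.2] [16.9 54.3] 6.7 zmed 0.0937594764461478 mean [ 0.5027 -0.2655  0.0928]
capA 105 [ 559.6 -240.1] [26.8 26.6] 21.6 zmed 0.01973307694853954 mean [ 0.5597 -0.24    0.0199]
capB 128 [ 546.2 -313.6] [38.2 34.8] 3.9 zmed 0.02017365166206231 mean [ 0.5485 -0.3134  0.02  ]
ring 134 [750.5 109.9] [66.6 66.4] 67.2 zmed 0.02038835368440506 mean [0.7509 0.109  0.0202]
mug 249 [728.4 232.2] [74.  74.2] 8.1 zmed 0.07809126391400734 mean [0.7308 0.2346 0.0772]
punch 246 [401.7 -70.6] [ 11.9 117.5] 78.5 zmed 0.010903154347861155 mean [ 0.4007 -0.0705  0.0111]
crown 1170 [ 331.  -325.1] [97.4 86.9] 88.8 zmed 0.026705347249249 mean [ 0.3315 -0.3236  0.0307]
bottle 936 [704.5 397. ] [58.4 63.2] 44.0 zmed 0.13448863143925766 mean [0.7006 0.3913 0.143 ]
mallet 2192 [ 557.5 -470.3] [100.1 281.2] 86.7 zmed 0.03521650164118584 mean [ 0.6032 -0.4682  0.0386]
```

View pics/tr.png

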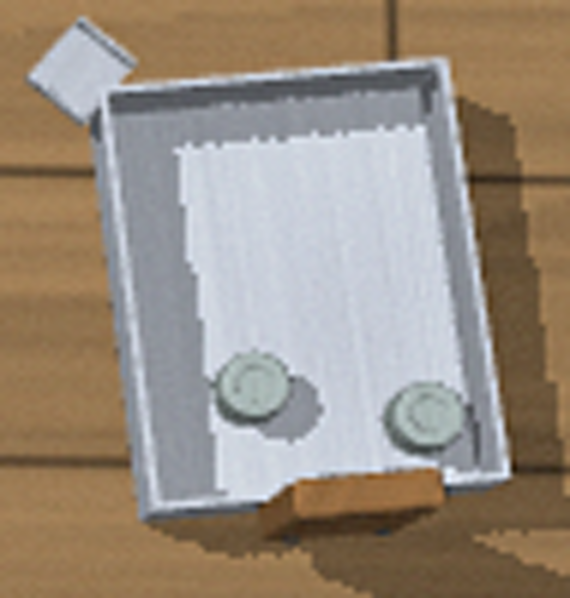

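```bash
python3 - <<'E'
from h import *
np.set_printoptions(precision=1,suppress=True)
C={k:onz("top",355+a/6,160+b/5.7,.036)[:2]*1000 for k,a,b in (("TL",103,90),("TR",450,58),("BR",510,482),("BL",143,520))}
for k in C: print(k,C[k])
src=np.array([[90,70],[90,-70],[-90,-70],[-90,70]],float);dst=np.array([C[k] for k in("TL","TR","BR","BL")])
c=dst.mean(0);H=src.T@(dst-c);th=np.arctan2(H[0,1]-H[1,0],H[0,0]+H[1,1]);Rt=np.array([[np.cos(th),-np.sin(th)],[np.sin(th),np.cos(th)]])
print("tray",c,np.degrees(th)); print((src@Rt.T+c-dst))
print("grip",Rt@[-98,0]+c, "corner",Rt@[87,67]+c)
for n,p in (("A",(559.6,-240.1)),("Bmean",(548.5,-313.4)),("grip",(503.7,-266.2))): print(n,(np.array(p)-c)@Rt)
for a,b in((255,380),(428,410)): p=onz("top",355+a/6,160+b/5.7,.021)[:2]*1000; print(p,(p-c)@Rt)
s,M,g=tool(); print(g*1000,M)
p=onz("top",142,168,0)*1000;print("bottle foot",p)
E
```

```text
TL [ 680.3 -179.5]
TR [ 696.8 -317.9]
BR [ 517.1 -336.3]
BL [ 499. -194.]
tray [ 598.3 -256.9] 5.882382708016273
[[ 0.3  1.4]
 [-1.8  0.6]
 [-1.1  0.5]
 [ 2.6 -2.5]]
grip [ 500.8 -267. ] corner [ 678.  -181.4]
A [-36.8  20.7]
Bmean [-55.3 -51.1]
grip [-95.1   0.5]
[ 560.7 -241. ] [-35.8  19.7]
[ 549.2 -309.2] [-54.2 -47. ]
[ 249.5 -626.8  244.8] [[-0.9 -0.4 -0. ]
 [-0.4  0.9  0. ]
 [ 0.   0.  -1. ]]
bottle foot [701.6 384.9   0. ]
```

Request:
arm_command(
  targets=[
    [[0, 0, 0.081], [26, 42, 0], 0.3],
    [[0, 0, 0.081], [26, 42, 0], 0.3],
    [[0, 0, 0.081], [26, 42, 0], 0.3],
    [[0, 0, 0.081], [26, 42, 0], 0.3],
    [[0, 0, 0.081], [26, 42, 0], 0.3],
    [[0, 0, 0.081], [26, 42, 0], 0.3],
    [[0, 0, 0.081], [26, 42, 0], 0.3],
    [[0, 0, 0.081], [26, 42, 0], 0.3],
  ],
  squeeze=15,
)

```text
t: 0.9
eef_pos: [0.4581, -0.2892, 0.4046]
ee_rot: [3.141, 0.0, -2.111]
force: [1.3, -0.6, 0.3]
width: 0.0612
```

Request:
arm_command(
  targets=[
    [[0, 0, 0.081], [0, 50, -10], 0.3],
    [[0, 0, 0.081], [0, 49, -10], 0.3],
    [[0, 0, 0.081], [0, 49, -10], 0.3],
    [[0, 0, 0.081], [0, 49, -10], 0.3],
    [[0, 0, 0.081], [0, 49, -10], 0.3],
    [[0, 0, 0.081], [0, 49, -10], 0.3],
    [[0, 0, 0.081], [0, 49, -10], 0.3],
    [[0, 0, 0.081], [0, 49, -10], 0.3],
  ],
)

```text
t: 1.7
eef_pos: [0.4569, 0.1027, 0.3247]
ee_rot: [-3.141, 0.0, -1.463]
force: [1.7, -0.7, -1.0]
width: 0.0614
```

```bash
cat > st.py <<'E'
from h import *
np.set_printoptions(precision=2,suppress=True)
s,M,g=tool(); print("t",s["t"],"grasp",g*1000,"jaw deg",np.degrees(np.arctan2(M[1,1],M[0,1])),"z",M[:,2],"w",s["width"]*1000,"F",s["force"],"M",s["moment"],"q",s["q"])
E
python3 st.py
```

```text
t 1.7 grasp [457.01 102.79 165.65] jaw deg -173.83651254683897 z [ 0.  0. -1.] w 61.40690062861401 F [ 1.66 -0.66 -1.02] M [-0.   -0.11  0.01] q [ 0.64  0.09 -0.54 -0.   -0.94 -0.54]
```

Request:
arm_command(
  targets=[
    [[0, 0, 0], [-1, 5, -30], 0.3],
    [[0, 0, 0], [-1, 5.5, -40], 0.3],
    [[0, 0, 0], [0, 0, -40], 0.3],
    [[0, 0, 0], [0, 0, -24], 0.3],
    [[0, 0, 0], [0, 0, -9], 0.3],
    [[0, 0, 0], [0, 0, 0], 0.3],
  ],
)

```text
t: 2.3
eef_pos: [0.4554, 0.1111, 0.1809]
ee_rot: [3.139, -0.002, -1.467]
force: [-0.3, -0.2, 0.5]
width: 0.0616
```

```bash
python3 st.py; python3 - <<'E'
from h import *
p,d=grab_frame("top"); q,_=grab_frame("side")
a=cv2.resize(p[220:320,190:310],None,fx=3.3,fy=3.3); b=cv2.resize(q[260:360,250:370],None,fx=3.3,fy=3.3)
cv2.imwrite("pics/c1.png",np.hstack([a,b])[...,::-1])
E
```

```text
t 2.3 grasp [455.01 110.84  21.94] jaw deg -174.03814236387498 z [-0. -0. -1.] w 61.63495859284295 F [-0.28 -0.16  0.53] M [-0.01  0.08 -0.02] q [ 0.66  0.3  -0.7   0.   -0.57 -0.56]
```

View pics/c1.png

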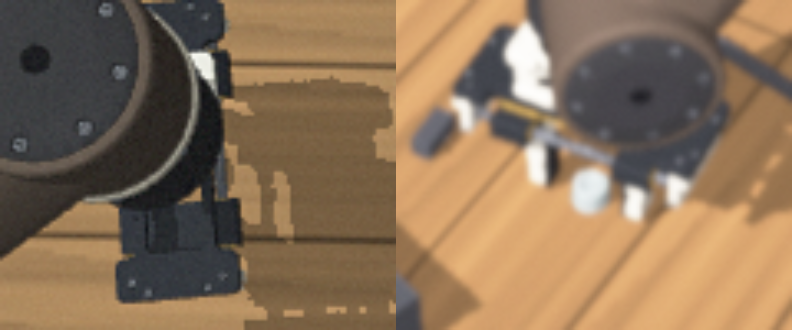

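The side view shows the cap between the two fingers (around (590,190) in the crop). Closing on it now.

Request:
arm_command(
  targets=[
    [[0, 0, 0], [0, 1.5, 0], 0.45],
    [[0, 0, 0], [0, 0, 0], 0.8],
    [[0, 0, 0], [0, 0, 0], 0.8],
    [[0, 0, 0], [0, 0, 0], 0.8],
    [[0, 0, 0], [0, 0, 0], 0.8],
    [[0, 0, 0], [0, 0, 0], 0.8],
  ],
)

```text
t: 3.0
eef_pos: [0.4557, 0.1129, 0.1822]
ee_rot: [-3.141, 0.0, -1.467]
force: [-1.0, 0.6, 5.1]
width: 0.0296
```

```bash
python3 st.py
```

```text
t 3.0 grasp [455.72 112.92  23.17] jaw deg -174.0362420385233 z [ 0.  0. -1.] w 29.6424996864251 F [-0.99  0.59  5.05] M [ 0.04  0.6  -0.03] q [ 0.66  0.3  -0.7   0.   -0.57 -0.56]
```

Request:
arm_command(
  targets=[
    [[0, 0, 0], [0, 0, 20], 0.8],
    [[0, 0, 0], [0, 0, 45], 0.8],
    [[0, 0, 0], [5, -10, 45], 0.8],
    [[0, 0, 0], [20, -41, 0], 0.8],
    [[0, 0, 0], [20, -41, 0], 0.8],
    [[0, 0, 0], [20, -41, 0], 0.8],
    [[0, 0, 0], [20, -41, 0], 0.8],
    [[0, 0, 0], [20, -41, 0], 0.8],
  ],
)

```text
t: 3.8
eef_pos: [0.5611, -0.104, 0.2918]
ee_rot: [3.142, 0.0, -1.467]
force: [-0.0, 1.1, -0.5]
width: 0.0291
```

Request:
arm_command(
  targets=[
    [[0, 0, 0], [20, -41, 0], 0.8],
    [[0, 0, 0], [20, -41, 0], 0.8],
    [[0, 0, 0], [20, -41, 0], 0.8],
    [[0, 0, 0], [12, -23, 0], 0.8],
    [[0, 0, 0], [0, 0, 0], 0.8],
  ],
)

```text
t: 4.3
eef_pos: [0.6333, -0.2514, 0.2904]
ee_rot: [3.14, -0.0, -1.47]
force: [-0.4, -0.0, -1.3]
width: 0.0296
```

```bash
python3 st.py
```

```text
t 4.3 grasp [ 633.12 -251.46  131.42] jaw deg -174.22870511664487 z [-0. -0. -1.] w 29.612367909190766 F [-0.4  -0.01 -1.32] M [0.09 0.24 0.04] q [-0.09  0.45 -0.12  0.   -1.    0.19]
```

Request:
arm_command(
  targets=[
    [[0, 0, 0], [0, 1, -30], 0.8],
    [[0, 0, 0], [0, 0, -35], 0.8],
    [[0, 0, 0], [0, 0, -25], 0.8],
    [[0, 0, 0], [0, 0, -8], 0.8],
    [[0, 0, 0], [0, 0, -4], 0.8],
    [[0, 0, 0], [0, 0, 0], 0.8],
  ],
)

```text
t: 4.9
eef_pos: [0.6329, -0.247, 0.1904]
ee_rot: [-3.141, -0.0, -1.466]
force: [-0.8, 0.1, 0.5]
width: 0.0293
```

```bash
python3 st.py; python3 - <<'E'
from h import *
q,_=grab_frame("side")
b=cv2.resize(q[150:280,260:460],None,fx=4,fy=4); cv2.imwrite("pics/c2.png",b[...,::-1])
E
```

```text
t 4.9 grasp [ 633.01 -247.01   31.4 ] jaw deg -174.01402275747455 z [ 0. -0. -1.] w 29.34743017477911 F [-0.83  0.12  0.47] M [0.   0.07 0.  ] q [-0.09  0.55 -0.21  0.   -0.81  0.19]
```

View pics/c2.png

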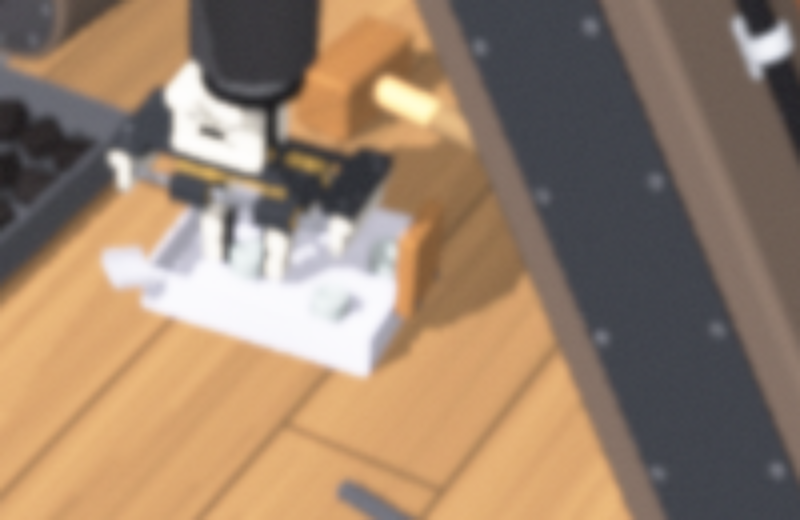

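The side view shows the held cap inside the tray, with the other two untouched. I'll lower the last few mm.

Request:
arm_command(
  targets=[
    [[0, 0, 0], [0, 0, -2], 0.8],
    [[0, 0, 0], [0, 0, -2], 0.8],
    [[0, 0, 0], [0, 0, 0], 0.8],
  ],
)

```text
t: 5.25
eef_pos: [0.6326, -0.2472, 0.1863]
ee_rot: [-3.141, -0.0, -1.467]
force: [0.2, -0.0, -0.7]
width: 0.0295
```

```bash
python3 st.py
```

```text
t 5.25 grasp [ 632.7  -247.15   27.27] jaw deg -174.04520574586988 z [ 0.  0. -1.] w 29.493618018446785 F [ 0.22 -0.05 -0.65] M [0.01 0.11 0.02] q [-0.09  0.56 -0.21 -0.   -0.8   0.19]
```

Request:
arm_command(
  targets=[
    [[0, 0, 0], [0, 0, -0.5], 0.6],
    [[0, 0, 0], [0, 0, 0], 0.5],
    [[0, 0, 0], [0, 0, 0], 0.5],
    [[0, 0, 0], [0, 0, 0], 0.48],
    [[0, 0, 0], [0, 0, 20], 0.48],
    [[0, 0, 0], [0, 0, 40], 0.48],
    [[0, 0, 0], [0, 0, 45], 0.48],
  ],
)

```text
t: 5.95
eef_pos: [0.6321, -0.2471, 0.29]
ee_rot: [3.138, 0.001, -1.467]
force: [1.5, -0.8, 0.2]
width: 0.0459
```

Request:
arm_command(
  targets=[
    [[0, 0, -0.005], [-5, 46, 0], 0.48],
    [[0, 0, -0.005], [-5, 46, 0], 0.48],
    [[0, 0, -0.005], [-5, 46, 0], 0.48],
    [[0, 0, -0.005], [-5, 46, 0], 0.48],
    [[0, 0, -0.005], [-6, 47, 0], 0.48],
    [[0, 0, -0.005], [-6, 47, 0], 0.48],
    [[0, 0, -0.004], [-5, 48, 0], 0.48],
    [[0, 0, 0], [-5, 47, 0], 0.48],
  ],
)

```text
t: 6.75
eef_pos: [0.59, 0.1278, 0.2907]
ee_rot: [-3.141, 0.0, -1.501]
force: [2.0, -0.3, -0.1]
width: 0.0457
```

```bash
python3 st.py; python3 - <<'E'
from h import *
p,d=grab_frame("top")
b=cv2.resize(p[150:300,340:460],None,fx=4,fy=4); cv2.imwrite("pics/c3.png",b[...,::-1])
E
```

```text
t 6.75 grasp [590.12 127.81 131.69] jaw deg -175.99060426544398 z [ 0.  0. -1.] w 45.686458513950726 F [ 1.99 -0.26 -0.14] M [-0.   -0.09  0.02] q [ 0.54  0.34 -0.3   0.   -0.93 -0.47]
```

View pics/c3.png

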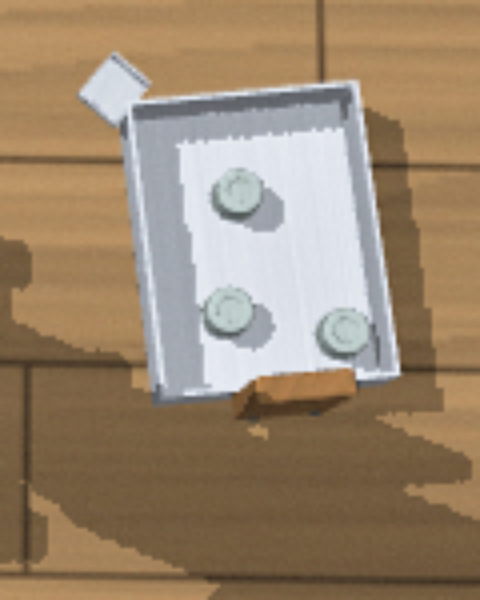

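The top view shows all three caps standing in the tray, with the new one at crop (240,190). Next is the offcut.

Request:
arm_command(
  targets=[
    [[0, 0, 0], [0.5, 0, -30], 0.48],
    [[0, 0, 0], [0, 0, -40], 0.48],
    [[0, 0, 0], [0, 0, -30], 0.48],
    [[0, 0, 0], [0, 0, -9], 0.48],
    [[0, 0, 0], [0, 0, 0], 0.48],
    [[0, 0, 0], [0, 0, 0], 1.0],
    [[0, 0, 0], [0, 0, 0], 1.0],
    [[0, 0, 0], [0, 0, 0], 1.0],
  ],
  squeeze=25,
)

```text
t: 7.6
eef_pos: [0.5915, 0.1259, 0.1824]
ee_rot: [-3.14, 0.001, -1.501]
force: [0.5, -0.8, 0.5]
width: 0.0267
```

Request:
arm_command(
  targets=[
    [[0, 0, 0], [0, 0, 0], 1.0],
    [[0, 0, 0], [0, 0, 0], 1.0],
    [[0, 0, 0], [0, 0, 0], 1.0],
  ],
)

```text
t: 7.9
eef_pos: [0.5913, 0.1259, 0.182]
ee_rot: [-3.141, 0.0, -1.501]
force: [-1.2, 0.7, 5.5]
width: 0.0177
```

```bash
python3 st.py
```

```text
t 7.9 grasp [591.37 125.89  22.99] jaw deg -175.98153208832665 z [ 0.  0. -1.] w 17.664002776091685 F [-1.16  0.71  5.54] M [0.02 0.57 0.02] q [ 0.53  0.47 -0.4   0.   -0.7  -0.46]
```

Request:
arm_command(
  targets=[
    [[0, 0, 0], [0, 0, 20], 1.0],
    [[0, 0, 0], [0, 0, 45], 1.0],
    [[0, 0, 0], [0, 0, 35], 1.0],
    [[0, 0, 0], [-8, 46, 0], 1.0],
    [[0, 0, 0], [-9, 46, 0], 1.0],
    [[0, 0, 0], [-9, 46, 0], 1.0],
    [[0, 0, 0], [-8, 46, 0], 1.0],
    [[0, 0, 0], [-2, 12, 0], 1.0],
  ],
)

```text
t: 8.7
eef_pos: [0.5541, 0.3259, 0.281]
ee_rot: [-3.141, 0.001, -1.498]
force: [0.5, -1.0, -1.0]
width: 0.0176
```

Request:
arm_command(
  targets=[
    [[0, 0, 0], [0, 0, 0], 1.0],
    [[0, 0, 0], [0, 0, 0], 1.0],
  ],
)

```text
t: 8.9
eef_pos: [0.5548, 0.3216, 0.2807]
ee_rot: [3.14, -0.001, -1.5]
force: [-0.1, -0.3, -2.0]
width: 0.0179
```

```bash
python3 st.py; python3 - <<'E'
from h import *
p,d=grab_frame("side")
b=cv2.resize(p[250:420,70:330],None,fx=3,fy=3); cv2.imwrite("pics/c4.png",b[...,::-1])
E
```

```text
t 8.9 grasp [554.59 321.45 121.74] jaw deg -175.9626486929998 z [-0. -0. -1.] w 17.85718394827688 F [-0.11 -0.34 -2.03] M [-0.03  0.1   0.07] q [ 0.83  0.4  -0.22 -0.   -0.95 -0.76]
```

View pics/c4.png

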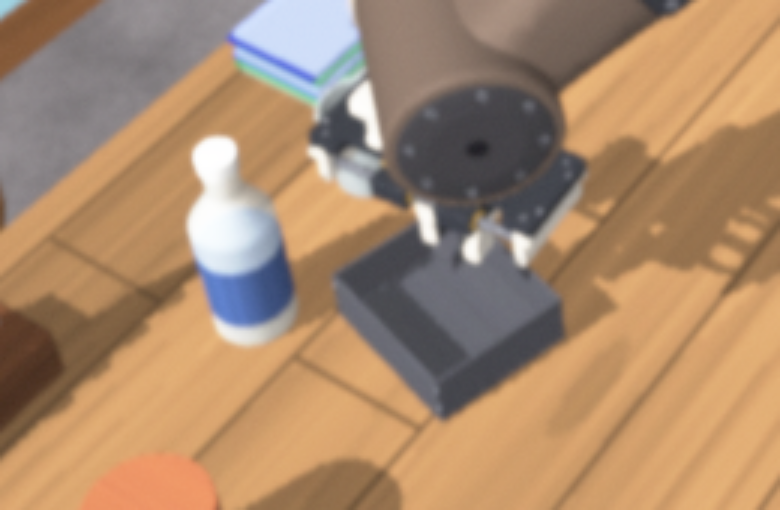

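Request:
arm_command(
  targets=[
    [[0, 0, 0], [0, 0, -35], 1.0],
    [[0, 0, 0], [0, 0, -35], 1.0],
    [[0, 0, 0], [0, 0, -16], 1.0],
    [[0, 0, 0], [0, 0, -6], 1.0],
    [[0, 0, 0], [0, 0, -3], 1.0],
    [[0, 0, 0], [0, 0, 0], 1.0],
  ],
)

```text
t: 9.55
eef_pos: [0.5556, 0.3215, 0.187]
ee_rot: [-3.141, 0.0, -1.501]
force: [0.1, 0.0, -1.8]
width: 0.0182
```

```bash
python3 st.py
```

```text
t 9.55 grasp [555.71 321.57  28.03] jaw deg -176.02179646474127 z [ 0.  0. -1.] w 18.19807385836122 F [ 0.12  0.04 -1.84] M [0.02 0.04 0.03] q [ 0.83  0.51 -0.3   0.   -0.76 -0.76]
```

Request:
arm_command(
  targets=[
    [[0, 0, 0], [0, 0, -1], 0.75],
    [[0, 0, 0], [0, 0, 0], 0.6],
    [[0, 0, 0], [0, 0, 0], 0.55],
    [[0, 0, 0], [0, 0, 0], 0.55],
    [[0, 0, 0], [0, 0, 30], 0.55],
    [[0, 0, 0], [0, 0, 45], 0.55],
    [[0, 0, 0], [0, 0, 45], 0.55],
    [[0, 0, 0], [0, 0, 40], 0.55],
  ],
)

```text
t: 10.35
eef_pos: [0.555, 0.3218, 0.348]
ee_rot: [-3.14, 0.001, -1.5]
force: [1.2, 0.2, -0.1]
width: 0.0391
```

Request:
arm_command(
  targets=[
    [[0, 0, 0.005], [-4, -49, 0], 0.5],
    [[0, 0, 0.005], [-4, -49, 0], 0.5],
    [[0, 0, 0.005], [-4, -49, 0], 0.5],
    [[0, 0, 0.005], [-4, -49, 0], 0.5],
    [[0, 0, 0.005], [-5, -49, 0], 0.5],
    [[0, 0, 0.005], [-5, -49, 0], 0.5],
    [[0, 0, 0.004], [-5, -49, 0], 0.5],
    [[0, 0, 0.004], [-5, -49, 0], 0.5],
  ],
)

```text
t: 11.15
eef_pos: [0.5184, -0.072, 0.346]
ee_rot: [-3.14, 0.0, -1.462]
force: [1.8, 0.3, -0.5]
width: 0.0438
```

```bash
python3 st.py; python3 - <<'E'
from h import *
p,d=grab_frame("top"); q,_=grab_frame("side")
np.save("pics/top5.npy",d)
cv2.imwrite("pics/top5.png",p[...,::-1]);cv2.imwrite("pics/side5.png",q[...,::-1])
E
```

```text
t 11.15 grasp [518.59 -71.93 186.95] jaw deg -173.77156430493594 z [ 0.  0. -1.] w 43.803869717998296 F [ 1.76  0.29 -0.54] M [ 0.08 -0.1   0.06] q [ 0.24  0.16 -0.4   0.   -1.01 -0.13]
```

View pics/top5.png

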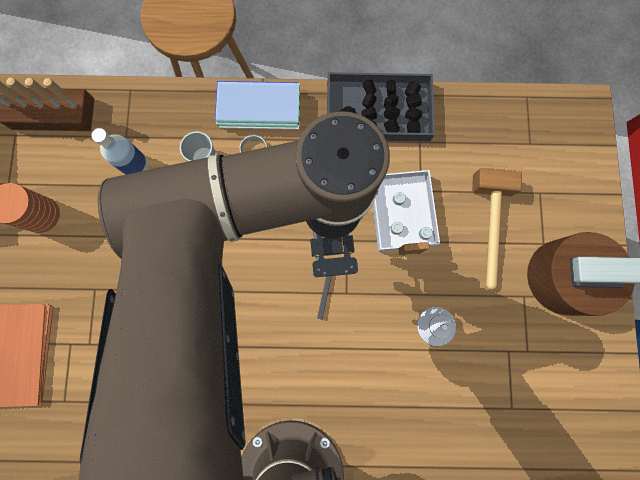

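View pics/side5.png

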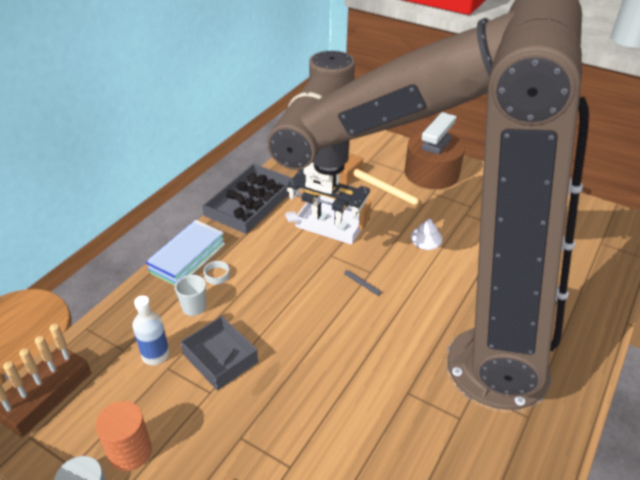

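```bash
python3 - <<'E'
from h import *
np.set_printoptions(precision=1,suppress=True)
P=cloud("top",np.load("pics/top5.npy"));v,u=np.mgrid[0:480,0:640]
m=(u>390)&(u<440)&(v>235)&(v<262)&(P[...,2]>.08)&(P[...,2]<.11)
print(rect(P,m))
# grip top mask excluding front face: fit by colour-depth
m2=m&(P[...,2]>.088);print(rect(P,m2))
E
```

```text
(((503.3804931640625, -266.0427551269531), (16.358291625976562, 54.4039421081543), 6.095810413360596), np.int64(200))
(((503.3983459472656, -266.0704040527344), (16.08818817138672, 54.411766052246094), 6.545631408691406), np.int64(186))
```

The offcut lies in the scrap tin (side view (230,352)). Next I'll go to the tray grip at (503,-266) with the jaws at 6.2°.

Request:
arm_command(
  targets=[
    [[0, 0, 0], [-4, -49, 0], 0.5],
    [[0, 0, 0], [-4, -49, 0], 0.5],
    [[0, 0, 0], [-4, -49, 0], 0.5],
    [[0, 0, 0], [-4, -47, 0], 0.5],
    [[0, 0, 0], [0, 0, -30], 0.5],
    [[0, 0, 0], [0, 0, 0], 0.5],
    [[0, 0, 0], [0, 0, 0], 0.5],
  ],
  squeeze=55,
)

```text
t: 11.95
eef_pos: [0.5031, -0.2638, 0.3154]
ee_rot: [3.14, 0.0, -1.462]
force: [0.1, -0.4, 0.1]
width: 0.0442
```

```bash
python3 st.py
```

```text
t 11.95 grasp [ 502.86 -263.78  156.4 ] jaw deg -173.7916054031311 z [-0.  0. -1.] w 44.20122919395583 F [ 0.14 -0.41  0.07] M [0.01 0.06 0.  ] q [-0.14  0.26 -0.35  0.   -0.96  0.25]
```

Request:
arm_command(
  targets=[
    [[0, 0, 0], [0, -2, -25], 0.5],
    [[0, 0, 0], [0, 0, -30], 0.5],
    [[0, 0, 0], [0, 0, -20], 0.5],
    [[0, 0, 0], [0, 0, -5], 0.5],
    [[0, 0, 0], [0, 0, 0], 0.5],
    [[0, 0, 0], [0, 0, 0], 0.7],
  ],
)

```text
t: 12.55
eef_pos: [0.5041, -0.2657, 0.2371]
ee_rot: [-3.139, -0.001, -1.461]
force: [1.1, 0.6, 0.1]
width: 0.0401
```

Request:
arm_command(
  targets=[
    [[0, 0, 0], [0, 0, 0], 1],
    [[0, 0, 0], [0, 0, 0], 1],
    [[0, 0, 0], [0, 0, 0], 1],
    [[0, 0, 0], [0, 0, 0], 1],
    [[0, 0, 0], [0, 0, 0], 1],
    [[0, 0, 0], [0, 0, 0], 1],
  ],
)

```text
t: 13.15
eef_pos: [0.5033, -0.2662, 0.236]
ee_rot: [-3.141, -0.0, -1.463]
force: [-1.0, 2.4, 5.5]
width: 0.0157
```

```bash
python3 st.py; python3 - <<'E'
from h import *
p,d=grab_frame("side")
b=cv2.resize(p[130:280,260:460],None,fx=4,fy=4); cv2.imwrite("pics/c6.png",b[...,::-1])
E
```

```text
t 13.15 grasp [ 503.37 -266.27   77.  ] jaw deg -173.79757131145197 z [ 0. -0. -1.] w 15.712323791144962 F [-0.98  2.4   5.52] M [0.59 0.53 0.15] q [-0.14  0.35 -0.43  0.   -0.79  0.25]
```

View pics/c6.png

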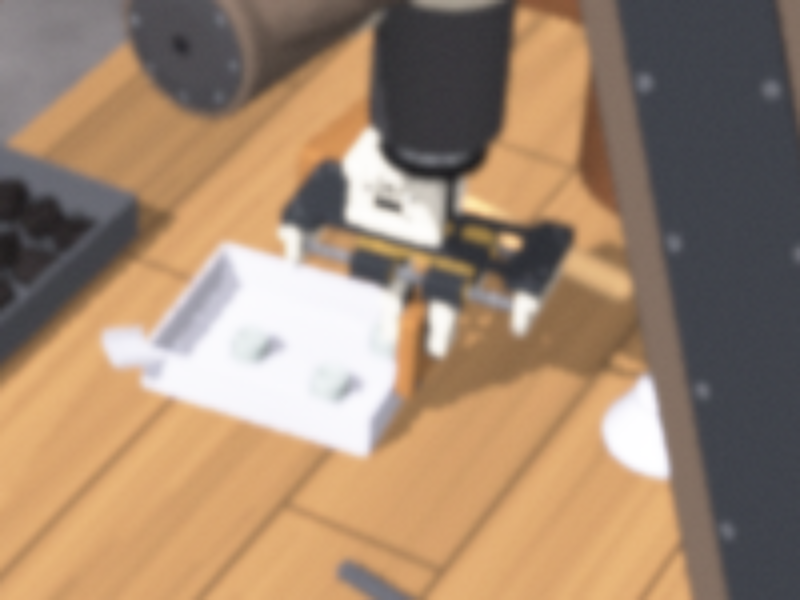

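The jaws are holding the grip at a 15.7 mm opening, and the tray sits level. I'll lift gently.

Request:
arm_command(
  targets=[
    [[0, 0, 0], [0, 0, 4], 1],
    [[0, 0, 0], [0, 0, 8], 1],
    [[0, 0, 0], [0, 0, 12], 1],
    [[0, 0, 0], [0, 0, 16], 1],
    [[0, 0, 0], [0, 0, 20], 1],
    [[0, 0, 0], [0, 0, 20], 1],
    [[0, 0, 0], [0, 0, 20], 1],
    [[0, 0, 0], [0, 0, 20], 1],
  ],
  squeeze=60,
)

```text
t: 14.0
eef_pos: [0.5028, -0.2662, 0.3571]
ee_rot: [-3.141, -0.0, -1.463]
force: [-0.3, -1.1, -3.2]
width: 0.0159
```

Request:
arm_command(
  targets=[
    [[0, 0, 0], [0, 0, 20], 1],
    [[0, 0, 0], [0, 0, 20], 1],
    [[0, 0, 0], [0, 0, 20], 1],
    [[0, 0, 0], [0, 0, 16], 1],
    [[0, 0, 0], [0, 0, 10], 1],
    [[0, 0, 0], [0, 0, 4], 1],
    [[0, 0, 0], [0, 0, 0], 1],
  ],
)

```text
t: 14.7
eef_pos: [0.5029, -0.2662, 0.4457]
ee_rot: [-3.141, 0.0, -1.463]
force: [-0.6, 0.1, -3.2]
width: 0.0158
```

```bash
python3 st.py; python3 - <<'E'
from h import *
p,d=grab_frame("side"); q,d2=grab_frame("top")
np.save("pics/t7.npy",d2)
b=np.hstack([cv2.resize(p[90:260,260:430],None,fx=2.3,fy=2.3),cv2.resize(q[120:290,330:500],None,fx=2.3,fy=2.3)]); cv2.imwrite("pics/c7.png",b[...,::-1])
E
```

```text
t 14.7 grasp [ 503.   -266.14  286.68] jaw deg -173.82008756797921 z [ 0.  0. -1.] w 15.845849816937783 F [-0.63  0.06 -3.24] M [-0.06  0.31 -0.02] q [-0.14  0.16 -0.16 -0.   -1.25  0.25]
```

View pics/c7.png

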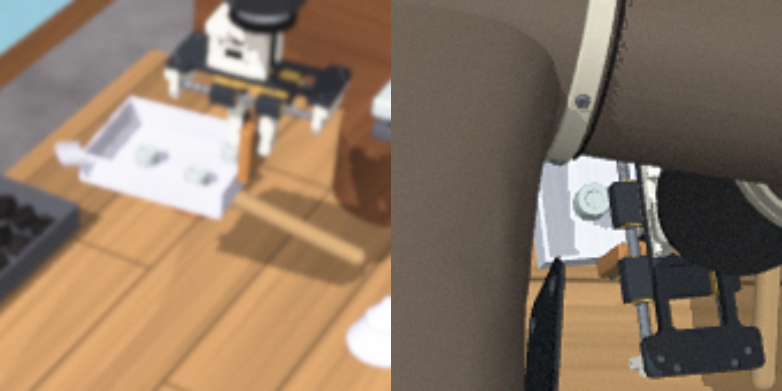

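The tray is held level and clear, with the caps unmoved. The force is 3.2 N, about the weight of the tray and caps. Next I'll tilt toward the lip corner, slowly, about a world heading of 46°.

Request:
arm_command(
  targets=[
    [[-0.012, 0.012, 0], [0, 0, 0], 1],
    [[-0.024, 0.023, 0], [0, 0, 0], 1],
    [[-0.024, 0.023, 0], [0, 0, 0], 1],
    [[-0.024, 0.023, 0], [0, 0, 0], 1],
    [[-0.024, 0.023, 0], [0, 0, 0], 1],
    [[-0.024, 0.023, 0], [0, 0, 0], 1],
    [[-0.024, 0.023, 0], [0, 0, 0], 1],
    [[-0.024, 0.023, 0], [0, 0, 0], 1],
  ],
)

```text
t: 15.6
eef_pos: [0.5032, -0.2661, 0.4454]
ee_rot: [2.947, -0.161, -1.447]
force: [0.2, 0.1, -2.3]
width: 0.0156
```

```bash
python3 st.py; cat > look.py <<'E'
from h import *
import sys
p,d=grab_frame("side"); q,d2=grab_frame("top")
b=np.hstack([cv2.resize(p[70:270,240:440],None,fx=2,fy=2),cv2.resize(q[120:320,320:520],None,fx=2,fy=2)]); cv2.imwrite(sys.argv[1],b[...,::-1])
np.save("pics/last_side.npy",d);cv2.imwrite("pics/last_side.png",p[...,::-1])
E
python3 look.py pics/c8.png
```

```text
t 15.6 grasp [ 475.67 -294.74  291.4 ] jaw deg -174.71802688150962 z [-0.17 -0.18 -0.97] w 15.620388204929997 F [ 0.25  0.14 -2.29] M [ 0.81 -0.43 -0.05] q [-0.08  0.19 -0.22  0.2  -1.33  0.12]
```

View pics/c8.png

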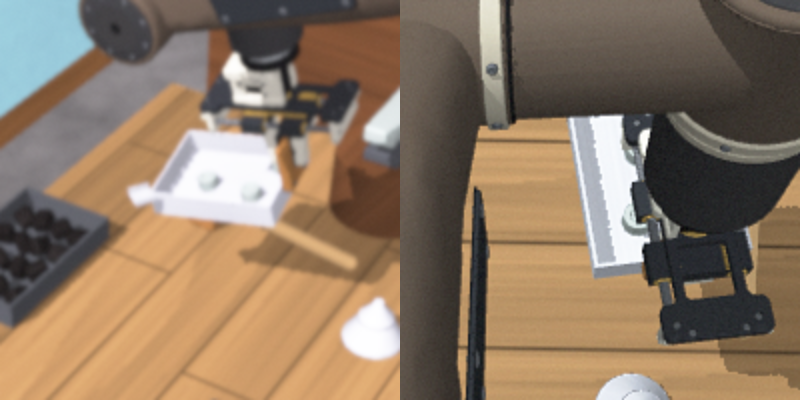

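At 14° the caps haven't moved yet. Continuing.

Request:
arm_command(
  targets=[
    [[-0.024, 0.023, 0], [0, 0, 0], 1],
    [[-0.024, 0.023, 0], [0, 0, 0], 1],
    [[-0.024, 0.023, 0], [0, 0, 0], 1],
    [[-0.024, 0.023, 0], [0, 0, 0], 1],
    [[-0.024, 0.023, 0], [0, 0, 0], 1],
    [[-0.024, 0.023, 0], [0, 0, 0], 1],
    [[-0.024, 0.023, 0], [0, 0, 0], 1],
    [[-0.024, 0.023, 0], [0, 0, 0], 1],
  ],
)

```text
t: 16.5
eef_pos: [0.5032, -0.2662, 0.4453]
ee_rot: [2.73, -0.324, -1.395]
force: [-0.7, -0.4, -3.2]
width: 0.0158
```

```bash
python3 st.py; python3 look.py pics/c9.png
```

```text
t 16.5 grasp [ 448.63 -322.99  307.22] jaw deg -177.8227656131239 z [-0.34 -0.36 -0.87] w 15.787077480315077 F [-0.68 -0.4  -3.16] M [ 1.57 -1.16 -0.04] q [-0.03  0.23 -0.28  0.38 -1.43  0.01]
```

View pics/c9.png

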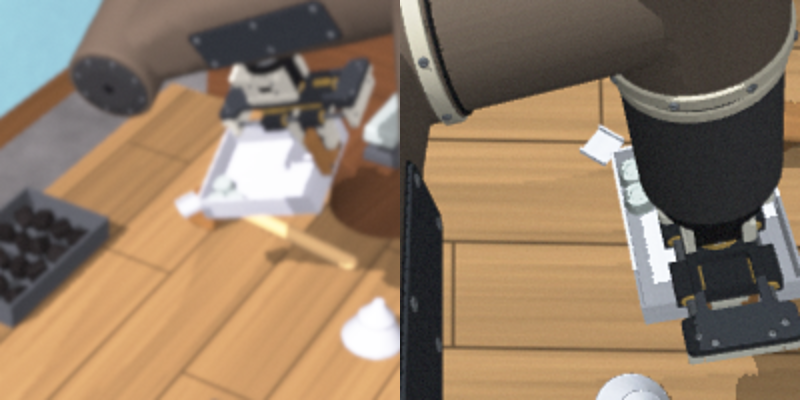

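Request:
arm_command(
  targets=[
    [[0, 0, 0], [0, 0, 0], 1],
    [[0, 0, 0], [0, 0, 0], 1],
    [[0, 0, 0], [0, 0, 0], 1],
    [[0, 0, 0], [0, 0, 0], 1],
  ],
)

```text
t: 17.0
eef_pos: [0.503, -0.2663, 0.4455]
ee_rot: [2.732, -0.322, -1.396]
force: [0.2, -0.1, -2.9]
width: 0.0156
```

```bash
cat > trayv.py <<'E'
from h import *
import sys
np.set_printoptions(precision=1,suppress=True)
s,M,g=tool()
# tray frame: tool y ~ -tray x (jaw -173.8, tray 6.1), tool z = -tray z
x=-M[:,1]; z=-M[:,2]; y=np.cross(z,x); T=np.stack([x,y,z],1)
print("tilt deg",np.degrees(np.arccos(z[2])),"downhill in tray deg",np.degrees(np.arctan2(-y[2],-x[2])), "pour corner world",(g+T@(np.array([87,67,12])-[-98,0,77])/1000)*1000)
W=[]
for n in("top","side"):
    p,d=grab_frame(n); K,e,Rm=cam(n)
    # rectified view of the plane z=21 (cap tops): 3 px/mm
    S=3; xs,ys=np.meshgrid(np.arange(110,-110,-1/S),np.arange(100,-80,-1/S),indexing='ij')
    Q=np.stack([xs,ys,np.full_like(xs,21)],-1); Pw=((Q-[-98,0,77])/1000)@T.T+g
    c=(Pw-e)@Rm; uv=c[...,:2]/c[...,2:]*K[0,0]+K[:2,2]
    w=cv2.remap(p,uv.astype(np.float32),None,cv2.INTER_LINEAR)
    # depth points in tray frame
    PT=(cloud(n,d)-g)@T*1000+[-98,0,77]
    m=(d>0)&(abs(PT[...,2]-21)<3.5)&(abs(PT[...,0])<86)&(abs(PT[...,1])<66)
    pts=PT[m]; print(n,len(pts))
    o=np.zeros((220,180),np.uint8)
    for a in pts: o[int(110-a[0]),int(100-a[1])]=1
    o=cv2.dilate(o,np.ones((3,3),np.uint8)); k,l,st,ce=cv2.connectedComponentsWithStats(o)
    for i in range(1,k):
        if st[i,4]>60: print("  blob x",110-ce[i][1],"y",100-ce[i][0],"size",st[i,2:5])
    for t in range(-50,101,50): cv2.putText(w,f"x{t}",(0,int((110-t)*S)),0,.5,(255,0,0),1)
    W.append(cv2.resize(w,(396,484)))
cv2.imwrite(sys.argv[1],np.hstack(W)[...,::-1])
E
python3 st.py; python3 trayv.py pics/v1.png
```

```text
t 17.0 grasp [ 448.79 -322.78  307.18] jaw deg -177.78829963969397 z [-0.34 -0.36 -0.87] w 15.569876250251786 F [ 0.23 -0.11 -2.89] M [ 1.53 -1.24 -0.01] q [-0.03  0.23 -0.28  0.38 -1.43  0.01]
tilt deg 29.518130557391032 downhill in tray deg 40.020848520227126 pour corner world [ 586.7 -276.7  159.6]
top 189
  blob x 72.00214592274679 y 55.7038626609442 size [ 22  30 466]
  blob x 41.245136186770424 y 54.37743190661479 size [ 25  29 514]
side 115
  blob x 72.35087719298247 y 42.111111111111114 size [ 29  25 171]
```

View pics/v1.png

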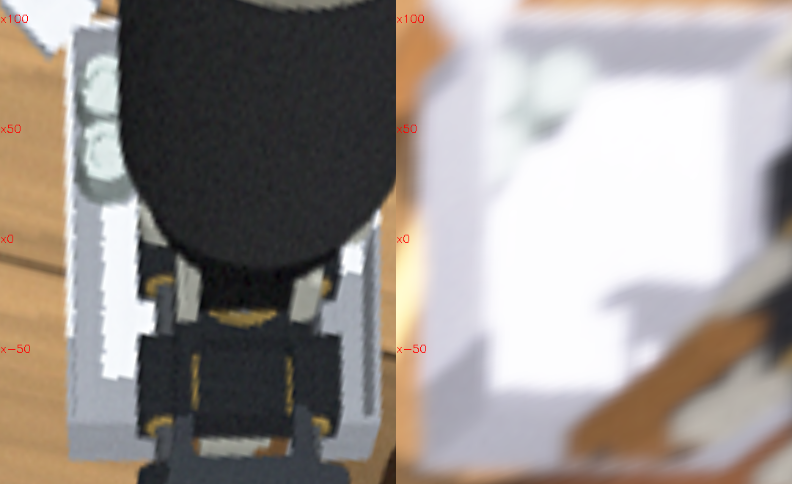

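The rectified views show all three caps clustered in the lip corner, at tray (72,52), (41,52) and about (72,22). I'll check the whole scene once more, then hand in.

```bash
python3 - <<'E'
from h import *
p,d=grab_frame("side"); cv2.imwrite("pics/fin.png",p[...,::-1])
E
python3 st.py
```

```text
t 17.15 grasp [ 448.78 -322.76  307.12] jaw deg -177.78838847991716 z [-0.34 -0.36 -0.87] w 15.716731521975738 F [ 0.07 -0.47 -2.51] M [ 1.54 -1.15 -0.03] q [-0.03  0.23 -0.28  0.38 -1.43  0.01]
```

View pics/fin.png

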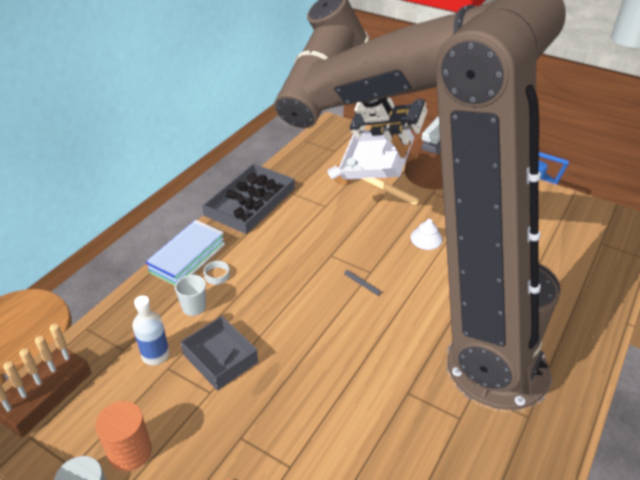

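The offcut is in the tin (230,352), the other items look untouched, and the tray is up, tilted and still.

```bash
python3 -c "
from station import *
print(job_done())"; 
```

```text
the job is handed in; nothing more can be done
None
```

I handed the job in at about 17 s. The loose cap went into the tray first, then the offcut into the scrap tin. I then lifted the tray by its grip and tipped it about 29.5°, roughly diagonally toward the lip corner.

**Caps:** My last checks put the caps at tray (72, 52), (41, 52) and about (72, 22) mm, touching in the pour corner. The top camera saw only the first two because the wrist hid the third. I read that one from the side view, where depth merged it with a neighbour into one blob at (72, 42).

**Tray:** The pour corner is about 160 mm above the bench by calculation. The grip is holding at a 15.7 mm opening, and the pose did not drift between the last readings.

**Everything else:** The offcut is in the tin. The bottle, mug, ring, punch and lantern top look unmoved in the side picture. The arm and tray partly hide the mallet, so I could only confirm its handle there. No check failed.

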